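# Push the sample rack home in the reader's loading corner

## Robot

A 7-joint arm with a two-finger parallel gripper is mounted at the origin on the work surface. World frame = base frame: x ahead of the robot, y to its left, z up, the work surface at z = 0. Lengths are in m, angles in rad, forces in N, time in s.
With the tool pointing down it reaches from about 0.425 to 0.925 m from the base axis. Payload 6.8 kg.
Tool frame: the origin (TCP) lies on the mounting face of the last link; the fingertips stand 173 mm ahead of it and the grasp point (between the pads) lies 155 mm ahead of it; z points along the fingers, y is the line along which they close (so a half turn about z gives the same grasp; the last joint's range is limited). The gripper opens to 85 mm and grips with 20 to 120 N. Pads are 22 mm wide; open, the fingers measure 114 mm over their backs; the gripper's body (76 mm by 85 mm) begins 54 mm behind the grasp point. The pads swing forward as they close: fully open they stand 13 mm farther back than shut.
Start: joints at [1.056, 0.477, 0.022, 1.555, -0.011, 1.109, -0.083], TCP at [0.267, -0.62, 0.405] pointing down, gripper open.
Joint ranges: [-2.96, 2.96], [-0.34, 2.1], [-1.41, 1.46], [0.24, 2.44], [-1.37, 4.51], [0.17, 1.92], [-2.96, 2.96]. Speed limits (rad/s): [2.39, 2.39, 3.14, 3.14, 3.14, 3.14, 3.14].

## Interface

Orientations are given as a rotation vector (axis times angle).
In Python, from bench import r gives the robot as it stands.
- The arm moves only by the tool carry_out, never from a script. Its argument "moves" is a list of rows, each a list of 5 numbers: the shift along the tool's x, y, z in m, then the turn about the tool's z in rad, then the finger opening in m, from 0 to 0.0854. In form: [[dx, dy, dz, roll, claw], ...]. A call has exactly 8 rows; each row is the pose to reach, as a shift and turn from the pose commanded when the call began, along the tool's axes at that moment; what a row does not reach only later rows make up. A row lasts 1/10 s, in which the tool goes at most 50 mm and 8.59 degrees, less where a joint would pass 70% of its speed; a pose out of reach is approached as far as the arm can. A call with a gripper value outside its range is refused whole. The fingers move at their own pace and stop on an object; "force" is the grip in N (left out, the last holds). Time passes only in rows, so rows that repeat a pose let the fingers close, or fill a call up. It gives the time, the measured TCP pose, the force, the opening and the grip force at its end, in the units of the state.
- r.get_obs(): the state, without advancing time (a new reading comes with each control period).
- r.grab_frame(name): name is "side" or "top"; returns the picture (384x512x3 uint8, red, green, blue); there is no depth.
- r.calibration(name): a dict with "fx", "fy", "cx", "cy" (pixels), "rvec" (rotation vector, rad) and "tvec" (3), from world to camera coordinates, as OpenCV has them. Camera axes: x right, y down, z forward; pixel columns grow to the right and rows downward; lengths in m; the calibration is good to about 2 mm. A picture is of the moment at which its call begins. calibration takes no time and is no camera call.
- r.hand_in(): hands the job in; it is judged then, once.
The state is a dict: "clock": time; "joints": joint angles; "qvel": joint speeds; "tau": joint torques, N m; "tcp_pos": TCP position; "orientation": TCP orientation; "contact_force": force on the tool from outside, world axes, zero at the start; "moment": the same for the moment, N m; "grip_width": finger opening in m; "gripper_force": force on a finger pad.
Only numpy, scipy, OpenCV 4.12 (cv2) and the standard library are available. Lean on these libraries where they do the work, as an engineer would, in place of code of your own. Each camera call takes 0.05 s, during which the arm holds its last target. There are 200 camera calls.

## Task

Push the white vial rack along the bench into the reader's blue loading corner until it sits squarely home, touching both the back fence and the side fence, and then move the robot clear. Only push the rack by its sides: do not lift or tip it, and do not handle the blue-capped vials. Leave the bottles, cups, jar, beaker and the rest where they stand.

Things in the scene. Friction and masses are not known exactly. Their poses are not given: they have to be found in the camera images.
- rack: loose white rack, a flat-sided block 100 mm (its x) by 150 mm (its y) by 55 mm high with 8 vials in it (caps up to 72 mm), about 0.3 to 0.65 kg in all; takes about 2 to 10 N to slide. Origin: centre of its underside, at bench level; z up. An orange strip marks the foot of its -x long face, which faces roughly to the robot
- vials: the 8 vials with blue caps fixed in the rack, in two rows at x = +-22 mm and at y = +-17 and +-51 mm; caps 22 mm across, from 56 to 72 mm above the rack's underside. Same origin and axes as the rack. Not to be handled
- reader: white reader, fixed; place and yaw vary. Blue loading corner: two fences 30 high, 12 mm thick on the bare bench. Origin: inside corner of the fence faces, at bench level. Back fence face: plane x = 0, y = 0 to -170 mm; side fence face: plane y = 0, x = 0 to -100 mm; fences on the + sides. Housing 130 mm high behind the side fence: x -195 to +75, y +14 to +254 mm
- bay (a point): where the rack's origin comes to lie when the rack is fully home against both fences: on the bench, at x = -50, y = -75 mm in the reader's frame; axes as the reader's. The rack's x and y axes then run along the reader's (its orange strip to the robot's side, its +y end on the side fence)
- dropper_a: black dropper bottle with a blue cap, 30 mm across, 72 mm high; loose, to be left standing where it is. Origin: centre of its underside
- dropper_b: amber dropper bottle with a blue cap, 30 mm across, 72 mm high; loose, to be left standing where it is. Origin: centre of its underside
- beaker: glass beaker, 84 mm across, 100 mm high; loose, to be left standing where it is. Origin: centre of its underside
- cup_a: clear plastic cup, 64 mm across, 75 mm high; loose, to be left standing where it is. Origin: centre of its underside
- cup_b: second clear plastic cup, 64 mm across, 75 mm high; loose, to be left standing where it is. Origin: centre of its underside
- jar: amber jar with a white lid, 56 mm across, 75 mm high; loose, to be left standing where it is. Origin: centre of its underside
There are look-alikes about, which are no part of the job. Leave any red or yellow look-alike of the cup_b alone.

How it is judged:
By the outcome, as a careful person would: the job done as asked, in the order asked, and still so for the second after the job is handed in, with the robot touching nothing.
It also fails if it takes over 67 s, if anything falls off the work surface, if the arm or the gripper's body presses on something with over 40 N, if the wrist force passes 120 N, or if a joint passes its speed limit or range.

## Working session

There is one attempt and no reset: what is moved stays moved. The work goes in short steps, Python scripts to look and compute and a tool call to move; the robot and the scene stay as the last step left them, time stands still between calls to the robot, and variables do not carry over. Pictures are saved under pics/ and viewed, at most 10 in all, crops included, and the job is handed in when it is done.

Besides the shell and the picture viewer there is one more tool, called after ">>>" as name(argument=value, ...), one argument or row to a line, values as JSON. carry_out: Moves the arm, as the interface text tells. Its arguments: {"type":"object","properties":{"moves":{"type":"array","items":{"type":"array","items":{"type":"number"}}},"force":{"type":"number"}},"required":["moves"]}

```bash
mkdir -p pics; ls; python3 - <<'E'
from bench import r
import cv2
for n in("top","side"):
    f=r.grab_frame(n); cv2.imwrite(f"pics/{n}0.png",cv2.resize(f[:,:,::-1],(800,600),interpolation=cv2.INTER_CUBIC)); print(r.calibration(n))
print(r.get_obs())
E
```

```text
pics
{'fx': 382.615084367989, 'fy': 382.615084367989, 'cx': 261.9930732324231, 'cy': 190.20690125188267, 'rvec': array([ 2.15671365, -2.12103971,  0.20543732]), 'tvec': array([-0.14606653,  0.54315324,  1.03953702])}
{'fx': 346.52836804270083, 'fy': 346.52836804270083, 'cx': 248.45434352876705, 'cy': 193.8887763775729, 'rvec': array([ 2.1659257 , -0.29070157,  0.15992494]), 'tvec': array([-0.58973844,  0.05345318,  0.93201708])}
{'clock': 0.1, 'joints': array([ 1.0558865 ,  0.47770439,  0.02237005,  1.55633434, -0.01150287,
        1.10930915, -0.08313495]), 'qvel': array([ 0.00158269, -0.00173146,  0.0010433 , -0.00234981,  0.00087927,
        0.0020183 ,  0.00176152]), 'tau': array([ 3.93383714e-03, -5.97761786e+01,  1.61338560e+00, -2.81959569e+01,
        1.28089284e-02,  5.01219954e-03, -2.98145073e-05]), 'tcp_pos': array([ 0.26698365, -0.61968782,  0.40383969]), 'orientation': array([-3.07530946e+00, -6.34240422e-01,  7.10610512e-04]), 'contact_force': array([ 0.78988895,  0.21764274, -0.8257104 ]), 'moment': array([-0.00449594,  0.06292274,  0.00069667]), 'gripper_force': 0.0, 'grip_width': 0.08500121756799793}
```

View pics/top0.png

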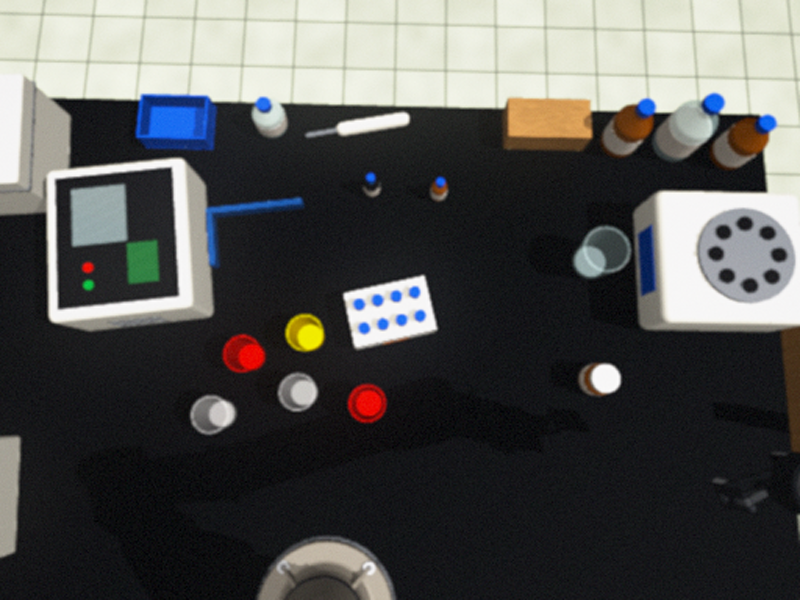

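View pics/side0.png

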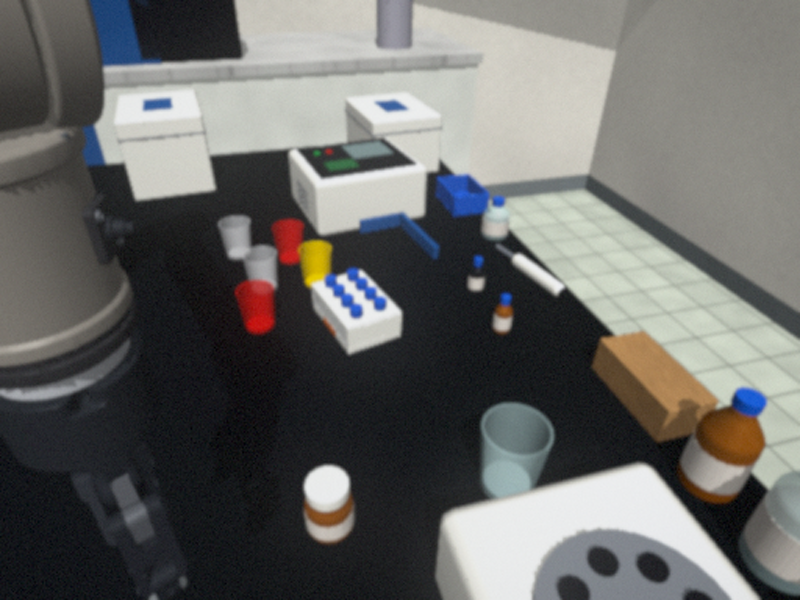

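The top view (800x600) shows the rack at about (390,312), slightly rotated, with its caps around (359..420, 292..328). The fence corner is at about (217,210). The yellow cup at (305,332) stands just left of the rack, with a red cup at (367,403) and the clear cups at (298,392) and (213,414). The side view shows the same layout. Next I'll measure these.

```bash
cat > h.py <<'E'
import numpy as np, cv2
from scipy.optimize import least_squares
from bench import r
def cal(n):
    c=r.calibration(n); return np.array([[c['fx'],0,c['cx']],[0,c['fy'],c['cy']],[0,0,1]]),c['rvec'],c['tvec']
def proj(n,P):
    K,rv,t=cal(n); return cv2.projectPoints(np.array(P,float).reshape(-1,1,3),rv,t,K,None)[0][:,0]
def unproj(n,uv,z):
    K,rv,t=cal(n); R=cv2.Rodrigues(rv)[0]; C=-R.T@t
    d=(R.T@np.linalg.inv(K)@np.c_[np.atleast_2d(uv),np.ones(len(np.atleast_2d(uv)))].T).T
    return C+d*((z-C[2])/d[:,2])[:,None]
def blobs(f,lo,hi,amin):
    m=cv2.inRange(cv2.cvtColor(f,cv2.COLOR_RGB2HSV),lo,hi)
    n,l,s,c=cv2.connectedComponentsWithStats(m)
    return l,[(c[i],s[i]) for i in range(1,n) if s[i,4]>=amin]
def rackfit(n,f,guess,z=.068):
    """fit (x,y,yaw) of rack from cap blobs"""
    _,b=blobs(f,(100,110,60),(125,255,255),12)
    pts=np.array([c for c,s in b])
    o=np.array([(x,y) for x in(-.022,.022) for y in(-.051,-.017,.017,.051)])
    def pred(p):
        c,s=np.cos(p[2]),np.sin(p[2]); q=o@np.array([[c,s],[-s,c]])+p[:2]
        return proj(n,np.c_[q,np.full(8,z)])
    p=np.array(guess,float)
    for _ in range(6):
        u=pred(p); d=np.linalg.norm(u[:,None]-pts[None],axis=2); k=d.argmin(1)
        p=least_squares(lambda p:(pred(p)-pts[k]).ravel(),p,loss='soft_l1').x
    return p,np.linalg.norm(pred(p)-pts[k],axis=1)
E
python3 - <<'E'
from h import *
s=.64
f=r.grab_frame("top")
g=unproj("top",np.array([[390,310]])*s,.068)[0]
print("rackguess",g)
for z in(.068,.072): print(rackfit("top",f,[g[0],g[1],.15],z))
fs=r.grab_frame("side"); print("side",rackfit("side",fs,rackfit("top",f,[g[0],g[1],.15])[0]))
for n,p in dict(rt=[[345,292],[425,277],[437,331],[355,348]]).items(): print(n,unproj("top",np.array(p)*s,.055).round(3))
print("cornr",unproj("top",np.array([[217,210],[302,206],[216,265]])*s,.03).round(4))
for n,p in dict(yel=(320,333,0),red2=(366,403,0)).items(): pass
for n,p in dict(yelTop=[304,332],redtop=[243,353],red2=[367,403],clA=[297,391],clB=[208,414]).items(): print(n,unproj("top",np.array([p])*s,.04).round(3))
for n,p in dict(dA=[372,189],dB=[439,192]).items(): print(n,unproj("top",np.array([p])*s,.02).round(3))
a=cv2.resize(f[80:260,110:300],None,fx=4,fy=4,interpolation=cv2.INTER_CUBIC)[:600]
cv2.imwrite("pics/top_crop.png",a[:,:,::-1])
E
```

```text
rackguess [ 0.51835674 -0.10254878  0.068     ]
(array([ 0.51964825, -0.10065344,  0.24019766]), array([0.16359283, 0.11826018, 0.04939969, 0.14340518, 0.06625566,
       0.03435269, 0.07946178, 0.16672351]))
(array([ 0.5190344 , -0.10072319,  0.24018486]), array([0.22132533, 0.13359754, 0.03253386, 0.19935616, 0.13471347,
       0.06978195, 0.07398413, 0.20953084]))
side (array([ 0.52241791, -0.10209834, -0.19850336]), array([ 7.79777721,  1.15781014,  6.85612472, 13.42626431, 12.50828652,
        5.1571627 ,  2.32784051,  8.67055833]))
rt [[ 0.552 -0.02   0.055]
 [ 0.582 -0.165  0.055]
 [ 0.484 -0.187  0.055]
 [ 0.451 -0.042  0.055]]
cornr [[0.7092 0.2284 0.03  ]
 [0.7205 0.0689 0.03  ]
 [0.6029 0.2228 0.03  ]]
yelTop [[0.48  0.053 0.04 ]]
redtop [[0.44 0.16 0.04]]
red2 [[ 0.355 -0.065  0.04 ]]
clA [[0.374 0.06  0.04 ]]
clB [[0.331 0.215 0.04 ]]
dA [[ 0.761 -0.062  0.02 ]]
dB [[ 0.758 -0.192  0.02 ]]
```

View pics/top_crop.png

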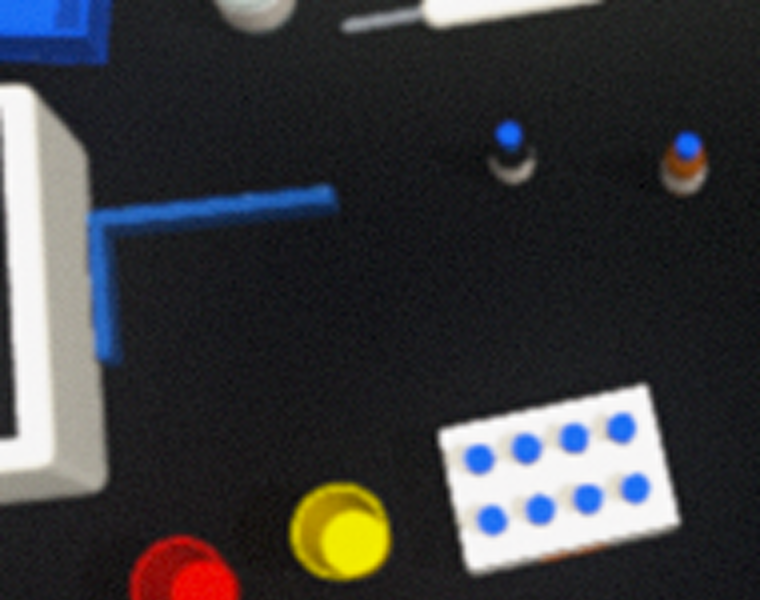

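The crop shows the fence L clearly: corner at about (110,230), back fence end at about (335,200) and side fence end at about (115,360). I'll fit the reader pose from the blue mask and work out the first approach.

```bash
cat >> h.py <<'E'
def box(x0,x1,y0,y1,h): return np.array([(x,y,z) for x in(x0,x1) for y in(y0,y1) for z in(0,h)],float)
def T2(p,P):
    c,s=np.cos(p[2]),np.sin(p[2]); Q=np.array(P,float); Q[:,:2]=Q[:,:2]@np.array([[c,s],[-s,c]])+p[:2]; return Q
def silh(n,p,boxes,shape,S=8):
    im=np.zeros((shape[0],shape[1]),np.float32)
    big=np.zeros((shape[0]*S,shape[1]*S),np.uint8)
    for b in boxes:
        h=cv2.convexHull(((proj(n,T2(p,b))+.5)*S).astype(np.float32)); cv2.fillConvexPoly(big,np.round(h).astype(np.int32),255)
    return cv2.resize(big,(shape[1],shape[0]),interpolation=cv2.INTER_AREA)/255.
E
python3 - <<'E'
from h import *
from scipy.optimize import minimize
B=[box(0,.012,-.17,.012,.03),box(-.1,.012,0,.012,.03)]
for n in("top","side"):
    f=cv2.GaussianBlur(r.grab_frame(n),(3,3),0).astype(float)
    sat=np.clip((f[:,:,2]-f[:,:,0])/90,0,1)
    u=proj(n,T2([.709,.228,.065],np.vstack(B))); lo=(u.min(0)-4).astype(int); hi=(u.max(0)+4).astype(int)
    W=(slice(lo[1],hi[1]),slice(lo[0],hi[0]))
    cost=lambda p:((cv2.GaussianBlur(silh(n,p,B,f.shape),(0,0),.8)-sat)[W]**2).sum()
    best=min((minimize(cost,[.709+a,.228+b,.065+c],method='Nelder-Mead',options=dict(initial_simplex=[[.709+a,.228+b,.065+c],[.715+a,.228+b,.065],[.709,.234+b,.065],[.709,.228,.1]])) for a,b,c in [(0,0,0),(-.004,.003,.02)]),key=lambda q:q.fun)
    print(n,best.x,best.fun,cost([.709,.228,.065]))
E
```

```text
top [0.7067106  0.24005419 0.13426869] 14.624789093806257 254.87825426600722
side [0.7089736  0.23722303 0.12758423] 34.02318418223027 81.24013075325266
```

```bash
cat >> h.py <<'E'
RD=np.array([.7075,.239,.131])
def to_r(p,q=None):
    q=RD if q is None else q; d=np.array(p[:2])-q[:2]; c,s=np.cos(q[2]),np.sin(q[2]); return np.array([c*d[0]+s*d[1],-s*d[0]+c*d[1]])
def st():
    o=r.get_obs(); R=cv2.Rodrigues(np.array(o['orientation']))[0]; yaw=np.arctan2(R[1,0],R[0,0]); return o,R,yaw
def go(target,yaw):
    o,R,y=st(); d=R.T@(np.array(target)-o['tcp_pos']); roll=-((yaw-y+np.pi)%(2*np.pi)-np.pi)
    print("t %.2f tcp"%o['clock'],o['tcp_pos'].round(4),"yaw %.3f"%y,"in reader",to_r(o['tcp_pos']).round(4),"F",o['contact_force'].round(1),"j7 %.2f"%o['joints'][6])
    print("move",d.round(4),"roll %.3f"%roll)
def fromr(x,y): return T2(RD,[[x,y,0]])[0,:2]
E
python3 -c "
from h import *
go([.437,-.121,.404],.24)"
```

```text
t 0.30 tcp [ 0.267  -0.6198  0.4044] yaw 0.407 in reader [-0.5489 -0.7939] F [ 0.2 -0.5 -0.2] j7 -0.08
move [ 0.3535 -0.3909  0.0006] roll 0.167
```

>>> carry_out(
  moves=[
    [0.3535, -0.391, 0, 0.167, 0.07],
    [0.3535, -0.391, 0, 0.167, 0.07],
    [0.3535, -0.391, 0, 0.167, 0.07],
    [0.3535, -0.391, 0, 0.167, 0.07],
    [0.3535, -0.391, 0, 0.167, 0.07],
    [0.3535, -0.391, 0, 0.167, 0.07],
    [0.3535, -0.391, 0, 0.167, 0.07],
    [0.3535, -0.391, 0, 0.167, 0.07],
  ],
  force=20,
)

```text
clock: 1.1
tcp_pos: [0.3963, -0.2393, 0.405]
orientation: [3.118, 0.375, 0.001]
contact_force: [2.2, -0.2, 0.7]
grip_width: 0.0698
gripper_force: 0.0
```

```bash
python3 -c "
from h import *
go([.437,-.121,.404],.24)"
```

```text
t 1.10 tcp [ 0.3963 -0.2393  0.405 ] yaw 0.240 in reader [-0.3711 -0.4336] F [ 2.2 -0.2  0.7] j7 -0.95
move [ 0.0677 -0.1053  0.001 ] roll -0.000
```

>>> carry_out(
  moves=[
    [0.066, -0.1, 0, 0, 0.07],
    [0.066, -0.1, 0, 0, 0.07],
    [0.066, -0.1, 0, 0, 0.07],
    [0.066, -0.1, 0, 0, 0.07],
    [0.066, -0.1, 0.05, 0, 0.07],
    [0.066, -0.1, 0.1, 0, 0.07],
    [0.066, -0.1, 0.1, 0, 0.07],
    [0.066, -0.1, 0.1, 0, 0.07],
  ],
)

```text
clock: 1.9
tcp_pos: [0.4363, -0.1293, 0.305]
orientation: [-3.119, -0.374, 0.003]
contact_force: [0.3, 0.1, 1.3]
grip_width: 0.0698
gripper_force: 0.0
```

```bash
python3 -c "
from h import *
go([.437,-.121,.19],.24)"
```

```text
t 1.90 tcp [ 0.4363 -0.1293  0.305 ] yaw 0.239 in reader [-0.317  -0.3297] F [0.3 0.1 1.3] j7 -1.27
move [ 0.0029 -0.0078  0.115 ] roll -0.001
```

>>> carry_out(
  moves=[
    [0, -0.008, 0.03, 0, 0.07],
    [0, -0.008, 0.06, 0, 0.07],
    [0, -0.008, 0.08, 0, 0.07],
    [0, -0.008, 0.1, 0, 0.07],
    [0, -0.008, 0.11, 0, 0.07],
    [0, -0.008, 0.115, 0, 0.07],
    [0, -0.008, 0.115, 0, 0.07],
    [0, -0.008, 0.115, 0, 0.07],
  ],
)

```text
clock: 2.7
tcp_pos: [0.4351, -0.121, 0.1908]
orientation: [3.118, 0.375, 0.003]
contact_force: [0.6, -0.7, 0.4]
grip_width: 0.0702
gripper_force: 0.0
```

```bash
python3 -c "
from h import *
go([.437,-.121,.19],.24)
f=r.grab_frame('side'); cv2.imwrite('pics/s1.png',cv2.resize(f[:,:,::-1],(800,600),interpolation=cv2.INTER_CUBIC))"
```

```text
t 2.70 tcp [ 0.4351 -0.121   0.1908] yaw 0.239 in reader [-0.317  -0.3213] F [ 0.6 -0.7  0.4] j7 -1.39
move [0.0018 0.0005 0.0008] roll -0.001
```

View pics/s1.png

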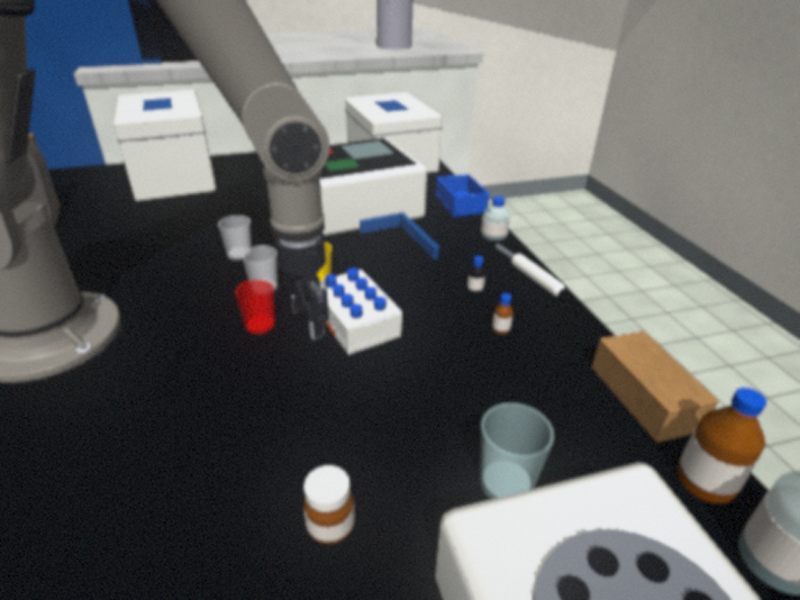

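The gripper is at about (310,300), standing behind the orange-strip face and clear of the red cup. I'll start the push.

>>> carry_out(
  moves=[
    [0.008, 0, 0, 0, 0.07],
    [0.016, 0, 0, 0, 0.07],
    [0.022, 0, 0, 0, 0.07],
    [0.027, 0, 0, 0, 0.07],
    [0.032, 0, 0, 0, 0.07],
    [0.037, 0, 0, 0, 0.07],
    [0.042, 0, 0, 0, 0.07],
    [0.047, 0, 0, 0, 0.07],
  ],
)

```text
clock: 3.55
tcp_pos: [0.4805, -0.1094, 0.1895]
orientation: [-3.119, -0.376, 0.0]
contact_force: [-1.7, 0.2, -1.0]
grip_width: 0.0699
gripper_force: 0.9
```

```bash
python3 -c "
from h import *
go([*fromr(-.136,-.315),.19],.131)
f=r.grab_frame('top'); p,e=rackfit('top',f,[.54,-.097,.24]); print(p,to_r(p),e.max())"
```

```text
t 3.55 tcp [ 0.4805 -0.1094  0.1895] yaw 0.240 in reader [-0.2705 -0.3157] F [-1.7  0.2 -1. ] j7 -1.41
move [ 0.1338  0.0139 -0.0005] roll 0.109
[ 0.76413059 -0.09310589  0.3389811 ] [ 0.01276382 -0.33665774] 23.242981375754418
```

>>> carry_out(
  moves=[
    [0.008, 0.001, 0, 0.01, 0.07],
    [0.016, 0.002, 0, 0.025, 0.07],
    [0.024, 0.003, 0, 0.04, 0.07],
    [0.032, 0.004, 0, 0.055, 0.07],
    [0.04, 0.005, 0, 0.07, 0.07],
    [0.048, 0.006, 0, 0.085, 0.07],
    [0.056, 0.007, 0, 0.1, 0.07],
    [0.064, 0.008, 0, 0.109, 0.07],
  ],
)

```text
clock: 4.4
tcp_pos: [0.5449, -0.1021, 0.1897]
orientation: [3.135, 0.204, -0.0]
contact_force: [-3.4, 0.1, -0.1]
grip_width: 0.0698
gripper_force: 1.5
```

```bash
python3 -c "
from h import *
go([*fromr(-.136,-.315),.19],.131)
f=r.grab_frame('side'); cv2.imwrite('pics/s2.png',cv2.resize(f[:,:,::-1],(800,600),interpolation=cv2.INTER_CUBIC))"
```

```text
t 4.40 tcp [ 0.5449 -0.1021  0.1897] yaw 0.130 in reader [-0.2058 -0.3169] F [-3.4  0.1 -0.1] j7 -1.51
move [ 0.0698 -0.002  -0.0003] roll -0.001
```

View pics/s2.png

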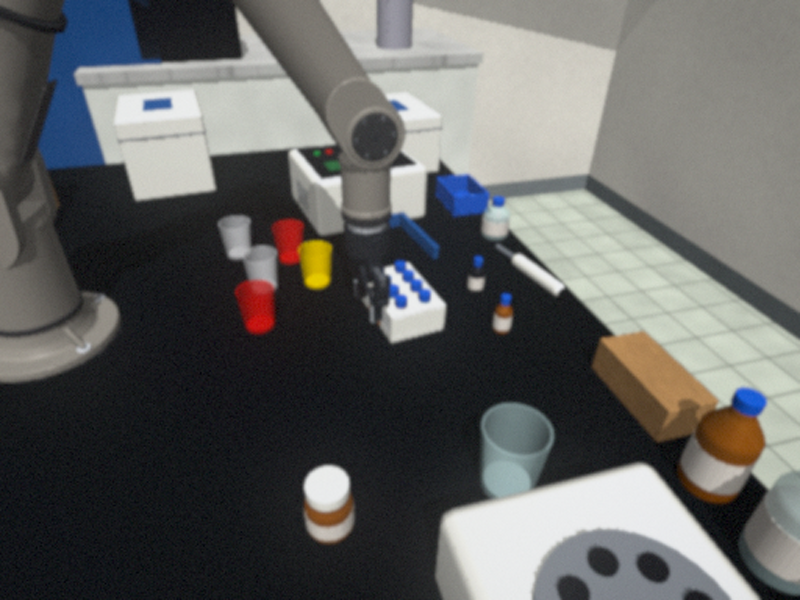

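The rack, now around (410,305), is moving squarely with the gripper and nothing else has been disturbed. I'll keep pushing.

>>> carry_out(
  moves=[
    [0.009, 0, 0, 0, 0.07],
    [0.018, 0, 0, 0, 0.07],
    [0.027, 0, 0, 0, 0.07],
    [0.036, 0, 0, 0, 0.07],
    [0.045, 0, 0, 0, 0.07],
    [0.054, 0, 0, 0, 0.07],
    [0.062, 0, 0, 0, 0.07],
    [0.068, 0, 0, 0, 0.07],
  ],
)

```text
clock: 5.25
tcp_pos: [0.6125, -0.093, 0.1897]
orientation: [-3.135, -0.206, -0.0]
contact_force: [-4.3, 0.0, 1.2]
grip_width: 0.0699
gripper_force: 1.7
```

>>> carry_out(
  moves=[
    [-0.02, 0, 0, 0, 0.07],
    [-0.04, 0, 0, 0, 0.07],
    [-0.05, 0, -0.03, 0, 0.07],
    [-0.05, 0, -0.07, 0, 0.05],
    [-0.05, 0.05, -0.1, 0, 0.05],
    [-0.05, 0.1, -0.1, 0, 0.05],
    [-0.05, 0.15, -0.1, 0, 0.05],
    [-0.05, 0.2, -0.1, 0, 0.05],
  ],
)

```text
clock: 6.05
tcp_pos: [0.5883, -0.2928, 0.2913]
orientation: [3.133, 0.206, 0.006]
contact_force: [1.6, -0.1, -0.7]
grip_width: 0.0498
gripper_force: 0.0
```

```bash
python3 -c "
from h import *
f=r.grab_frame('top'); p,e=rackfit('top',f,[*fromr(-.075,-.315),.13]); print(p,to_r(p),e)
for g in (.131+np.pi/2,.131-np.pi/2): go([*fromr(-.075,-.45),.29],g)
cv2.imwrite('pics/t3.png',cv2.resize(f[:,:,::-1],(800,600),interpolation=cv2.INTER_CUBIC))"
```

```text
[ 0.67255753 -0.08576797  0.12850282] [-0.0770661 -0.3174209] [0.13386858 0.17394179 0.07005503 0.19474573 0.0828321  0.03496842
 0.09028408 0.07850833]
t 6.10 tcp [ 0.5869 -0.3035  0.2911] yaw 0.121 in reader [-0.1905 -0.5221] F [ 0.1 -9.9  1.3] j7 -1.15
move [ 0.1147 -0.0733  0.0008] roll -1.581
t 6.10 tcp [ 0.5869 -0.3035  0.2911] yaw 0.121 in reader [-0.1905 -0.5221] F [ 0.1 -9.9  1.3] j7 -1.15
move [ 0.1147 -0.0733  0.0008] roll 1.561
```

View pics/t3.png

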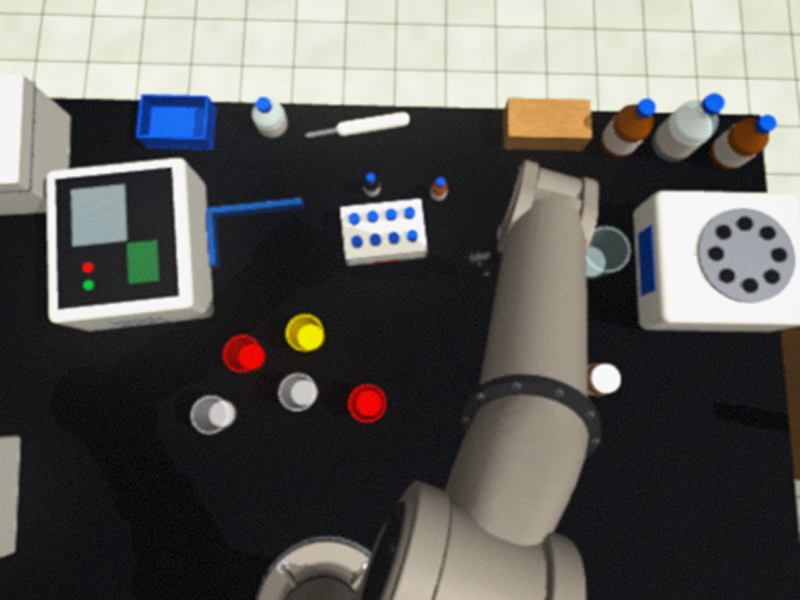

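The top view shows the rack square at about (385,232), short of the droppers at (372,185) and (440,188). Everything else stands where it was. Next is the +y push: turn the tool by -1.57 rad and come down on the rack's -y side.

>>> carry_out(
  moves=[
    [0.04, -0.03, 0, -0.15, 0.05],
    [0.08, -0.06, 0, -0.3, 0.05],
    [0.105, -0.085, 0, -0.45, 0.05],
    [0.105, -0.085, 0, -0.6, 0.05],
    [0.105, -0.085, 0, -0.75, 0.05],
    [0.105, -0.085, 0, -0.9, 0.05],
    [0.105, -0.085, 0, -1.05, 0.05],
    [0.105, -0.085, 0, -1.2, 0.05],
  ],
)

```text
clock: 6.9
tcp_pos: [0.6809, -0.1927, 0.2902]
orientation: [2.464, 1.946, 0.002]
contact_force: [-0.3, -0.0, 0.6]
grip_width: 0.0499
gripper_force: 0.0
```

```bash
python3 -c "
from h import *
go([*fromr(-.085,-.438),.19],.131+np.pi/2)
"
```

```text
t 6.90 tcp [ 0.6809 -0.1927  0.2902] yaw 1.337 in reader [-0.0827 -0.4245] F [-0.3 -0.   0.6] j7 -0.29
move [-0.0135  0.0025  0.1002] roll -0.365
```

>>> carry_out(
  moves=[
    [-0.013, 0.002, 0, -0.15, 0.05],
    [-0.013, 0.002, 0.01, -0.3, 0.05],
    [-0.013, 0.002, 0.02, -0.365, 0.05],
    [-0.013, 0.002, 0.05, -0.365, 0.05],
    [-0.013, 0.002, 0.08, -0.365, 0.05],
    [-0.013, 0.002, 0.1, -0.365, 0.05],
    [-0.013, 0.002, 0.1, -0.365, 0.05],
    [-0.013, 0.002, 0.1, -0.365, 0.05],
  ],
)

```text
clock: 7.7
tcp_pos: [0.6797, -0.2058, 0.1902]
orientation: [2.078, 2.356, 0.001]
contact_force: [0.0, 0.2, -0.4]
grip_width: 0.0502
gripper_force: 0.0
```

```bash
python3 -c "
from h import *
go([*fromr(-.085,-.161),.19],.131+np.pi/2)
"
```

```text
t 7.70 tcp [ 0.6797 -0.2058  0.1902] yaw 1.696 in reader [-0.0857 -0.4374] F [ 0.   0.2 -0.4] j7 0.00
move [ 2.764e-01 -9.000e-04  2.000e-04] roll -0.006
```

>>> carry_out(
  moves=[
    [0.015, 0, 0, -0.006, 0.05],
    [0.025, 0, 0, -0.006, 0.05],
    [0.033, 0, 0, -0.006, 0.05],
    [0.041, 0, 0, -0.006, 0.05],
    [0.05, 0, 0, -0.006, 0.05],
    [0.06, 0, 0, -0.006, 0.05],
    [0.07, 0, 0, -0.006, 0.05],
    [0.08, 0, 0, -0.006, 0.05],
  ],
)

```text
clock: 8.5
tcp_pos: [0.6692, -0.1265, 0.1902]
orientation: [2.071, 2.36, -0.0]
contact_force: [1.5, -4.9, 2.2]
grip_width: 0.0501
gripper_force: 2.2
```

>>> carry_out(
  moves=[
    [0.01, 0, 0, 0, 0.05],
    [0.02, 0, 0, 0, 0.05],
    [0.03, 0, 0, 0, 0.05],
    [0.04, 0, 0, 0, 0.05],
    [0.05, 0, 0, 0, 0.05],
    [0.06, 0, 0, 0, 0.05],
    [0.07, 0, 0, 0, 0.05],
    [0.08, 0, 0, 0, 0.05],
  ],
)

```text
clock: 9.3
tcp_pos: [0.6585, -0.0464, 0.1896]
orientation: [-2.071, -2.362, 0.0]
contact_force: [-0.1, -3.6, 2.4]
grip_width: 0.0499
gripper_force: 2.1
```

```bash
python3 -c "
from h import *
go([*fromr(-.085,-.161),.19],.131+np.pi/2)
f=r.grab_frame('side'); cv2.imwrite('pics/s4.png',cv2.resize(f[:,:,::-1],(800,600),interpolation=cv2.INTER_CUBIC))
f=r.grab_frame('top'); p,e=rackfit('top',f,[*fromr(-.075,-.19),.13]); print(p,to_r(p),e)
"
```

```text
t 9.30 tcp [ 0.6585 -0.0464  0.1896] yaw 1.702 in reader [-0.0859 -0.2766] F [-0.1 -3.6  2.4] j7 -0.25
move [ 0.1156  0.0009 -0.0004] roll 0.000
[0.65349613 0.04456849 0.10735826] [-0.07893889 -0.18571129] [11.52953554  0.68246364  0.67281538  0.67095482 11.86089481  0.39254135
  0.22830311  0.27057997]
```

View pics/s4.png

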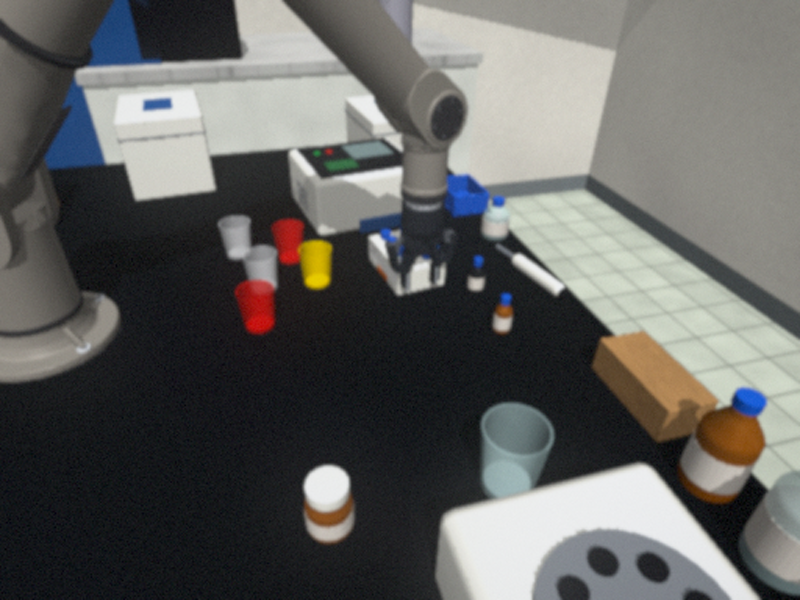

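The rack, around (405,262) in the side view, is sliding towards the corner square on both fingers. The droppers and cups haven't moved. I'll go on until it is near the side fence.

>>> carry_out(
  moves=[
    [0.012, 0, 0, 0, 0.05],
    [0.024, 0, 0, 0, 0.05],
    [0.036, 0, 0, 0, 0.05],
    [0.048, 0, 0, 0, 0.05],
    [0.06, 0, 0, 0, 0.05],
    [0.072, 0, 0, 0, 0.05],
    [0.084, 0, 0, 0, 0.05],
    [0.095, 0, 0, 0, 0.05],
  ],
)

```text
clock: 10.2
tcp_pos: [0.646, 0.0482, 0.1897]
orientation: [-2.071, -2.362, -0.0]
contact_force: [-0.0, -2.1, -0.8]
grip_width: 0.0502
gripper_force: 1.0
```

>>> carry_out(
  moves=[
    [0.002, 0, 0, 0, 0.05],
    [0.004, 0, 0, 0, 0.05],
    [0.006, 0, 0, 0, 0.05],
    [0.008, 0, 0, 0, 0.05],
    [0.01, 0, 0, 0, 0.05],
    [0.012, 0, 0, 0, 0.05],
    [0.014, 0, 0, 0, 0.05],
    [0.016, 0, 0, 0, 0.05],
  ],
)

```text
clock: 11.0
tcp_pos: [0.6444, 0.0626, 0.1899]
orientation: [2.072, 2.361, 0.0]
contact_force: [1.5, -4.6, 2.5]
grip_width: 0.0497
gripper_force: 2.1
```

>>> carry_out(
  moves=[
    [0.001, 0, 0, 0, 0.05],
    [0.002, 0, 0, 0, 0.05],
    [0.003, 0, 0, 0, 0.05],
    [0.004, 0, 0, 0, 0.05],
    [0.005, 0, 0, 0, 0.05],
    [0.006, 0, 0, 0, 0.05],
    [0.007, 0, 0, 0, 0.05],
    [0.008, 0, 0, 0, 0.05],
  ],
)

```text
clock: 11.8
tcp_pos: [0.6436, 0.0682, 0.1898]
orientation: [2.071, 2.358, -0.005]
contact_force: [1.1, -12.5, 6.2]
grip_width: 0.0501
gripper_force: 6.2
```

```bash
python3 -c "
from h import *
go([*fromr(-.085,-.161),.19],.131+np.pi/2)
"
```

```text
t 11.80 tcp [0.6436 0.0682 0.1898] yaw 1.700 in reader [-0.0857 -0.161 ] F [  1.1 -12.5   6.2] j7 -0.44
move [ 0.      0.0007 -0.0002] roll -0.001
```

>>> carry_out(
  moves=[
    [-0.015, 0, 0, 0, 0.05],
    [-0.03, 0, -0.01, 0, 0.05],
    [-0.03, 0, -0.05, 0, 0.05],
    [-0.03, 0, -0.09, 0.15, 0.07],
    [-0.01, -0.03, -0.1, 0.3, 0.07],
    [0.02, -0.06, -0.1, 0.45, 0.07],
    [0.05, -0.09, -0.1, 0.6, 0.07],
    [0.08, -0.09, -0.1, 0.75, 0.07],
  ],
)

```text
clock: 12.6
tcp_pos: [0.5391, 0.1393, 0.2889]
orientation: [-2.794, -1.432, 0.007]
contact_force: [0.6, -0.0, -0.3]
grip_width: 0.0701
gripper_force: 0.0
```

```bash
python3 -c "
from h import *
go([*fromr(-.175,-.08),.29],.131)
"
```

```text
t 12.60 tcp [0.5391 0.1393 0.2889] yaw 0.947 in reader [-0.18   -0.0769] F [ 0.6 -0.  -0.3] j7 -1.20
move [ 0.0012  0.0058 -0.0011] roll 0.816
```

>>> carry_out(
  moves=[
    [0, 0.004, 0, 0.15, 0.07],
    [0, 0.004, 0, 0.3, 0.07],
    [0, 0.004, 0, 0.45, 0.07],
    [0, 0.004, 0, 0.6, 0.07],
    [0, 0.004, 0, 0.75, 0.07],
    [0, 0.004, 0.01, 0.816, 0.07],
    [0, 0.004, 0.03, 0.816, 0.07],
    [0, 0.004, 0.05, 0.816, 0.07],
  ],
)

```text
clock: 13.4
tcp_pos: [0.5461, 0.1371, 0.2389]
orientation: [-3.132, -0.215, 0.0]
contact_force: [0.2, -0.7, -0.5]
grip_width: 0.0697
gripper_force: 0.0
```

```bash
python3 -c "
from h import *
go([*fromr(-.111,-.08),.19],.131)
f=r.grab_frame('top'); p,e=rackfit('top',f,[*fromr(-.075,-.075),.13]); print(p,to_r(p),e)
"
```

```text
t 13.40 tcp [0.5461 0.1371 0.2389] yaw 0.137 in reader [-0.1733 -0.08  ] F [ 0.2 -0.7 -0.5] j7 -1.93
move [0.0623 0.0005 0.0489] roll 0.006
[0.64208336 0.15272649 0.09000683] [-0.07612567 -0.07698921] [ 0.51425855  0.55252484 11.7346978  18.34794495  1.0098097   0.99922431
  1.50209749 10.8373429 ]
```

Descend, then push the remaining ~25 mm along the side fence.

>>> carry_out(
  moves=[
    [0, 0, 0.025, 0.006, 0.07],
    [0, 0, 0.045, 0.006, 0.07],
    [0, 0, 0.049, 0.006, 0.07],
    [0.01, 0, 0.049, 0.006, 0.07],
    [0.02, 0, 0.049, 0.006, 0.07],
    [0.028, 0, 0.049, 0.006, 0.07],
    [0.034, 0, 0.049, 0.006, 0.07],
    [0.04, 0, 0.049, 0.006, 0.07],
  ],
)

```text
clock: 14.25
tcp_pos: [0.5863, 0.1414, 0.191]
orientation: [3.135, 0.204, -0.003]
contact_force: [-5.2, -0.2, 3.2]
grip_width: 0.0698
gripper_force: 2.3
```

>>> carry_out(
  moves=[
    [0.002, 0, 0, 0, 0.07],
    [0.004, 0, 0, 0, 0.07],
    [0.006, 0, 0, 0, 0.07],
    [0.008, 0, 0, 0, 0.07],
    [0.01, 0, 0, 0, 0.07],
    [0.012, 0, 0, 0, 0.07],
    [0.014, 0, 0, 0, 0.07],
    [0.016, 0, 0, 0, 0.07],
  ],
)

```text
clock: 15.05
tcp_pos: [0.6024, 0.1434, 0.1906]
orientation: [3.135, 0.204, 0.0]
contact_force: [-2.6, -0.6, -1.1]
grip_width: 0.0702
gripper_force: 1.2
```

```bash
python3 -c "
from h import *
go([*fromr(-.111,-.08),.19],.131)
"
```

```text
t 15.05 tcp [0.6024 0.1434 0.1906] yaw 0.130 in reader [-0.1166 -0.0811] F [-2.6 -0.6 -1.1] j7 -1.92
move [ 0.0056 -0.0011  0.0006] roll -0.001
```

>>> carry_out(
  moves=[
    [0.001, 0, 0, 0, 0.07],
    [0.002, 0, 0, 0, 0.07],
    [0.003, 0, 0, 0, 0.07],
    [0.004, 0, 0, 0, 0.07],
    [0.005, 0, 0, 0, 0.07],
    [0.006, 0, 0, 0, 0.07],
    [0.007, 0, 0, 0, 0.07],
    [0.008, 0, 0, 0, 0.07],
  ],
)

```text
clock: 15.85
tcp_pos: [0.6073, 0.1441, 0.1904]
orientation: [3.133, 0.205, -0.013]
contact_force: [-16.2, -3.8, 9.5]
grip_width: 0.0697
gripper_force: 8.1
```

```bash
python3 -c "
from h import *
go([*fromr(-.111,-.08),.19],.131)
"
```

```text
t 15.85 tcp [0.6073 0.1441 0.1904] yaw 0.131 in reader [-0.1117 -0.081 ] F [-16.2  -3.8   9.5] j7 -1.92
move [ 0.0007 -0.001   0.0004] roll -0.000
```

>>> carry_out(
  moves=[
    [-0.015, 0, 0, 0, 0.07],
    [-0.03, 0, -0.01, 0, 0.07],
    [-0.03, 0, -0.05, 0, 0.07],
    [-0.03, 0, -0.09, -0.15, 0.05],
    [0, 0.03, -0.1, -0.3, 0.05],
    [0.03, 0.06, -0.1, -0.45, 0.05],
    [0.06, 0.09, -0.1, -0.6, 0.05],
    [0.06, 0.12, -0.1, -0.75, 0.05],
  ],
)

```text
clock: 16.65
tcp_pos: [0.6889, 0.0319, 0.2919]
orientation: [2.838, 1.344, 0.01]
contact_force: [0.1, -0.1, 0.3]
grip_width: 0.0501
gripper_force: 0.0
```

```bash
python3 -c "
from h import *
go([*fromr(-.05,-.195),.29],.131+np.pi/2)
f=r.grab_frame('top'); p,e=rackfit('top',f,[*fromr(-.05,-.075),.13]); print(p,to_r(p),e)
"
```

```text
t 16.65 tcp [0.6889 0.0319 0.2919] yaw 0.885 in reader [-0.0455 -0.2029] F [ 0.1 -0.1  0.3] j7 -1.02
move [ 0.0021 -0.0088  0.0018] roll -0.817
[0.66255265 0.16074048 0.09465673] [-0.05478493 -0.0717177 ] [12.15957032  1.01921873  1.66991635  1.62528103 18.72566067 11.27304959
  0.8267102   1.12149783]
```

>>> carry_out(
  moves=[
    [-0.003, -0.01, 0, -0.15, 0.05],
    [-0.003, -0.01, 0, -0.3, 0.05],
    [-0.003, -0.01, 0, -0.45, 0.05],
    [-0.003, -0.01, 0, -0.6, 0.05],
    [-0.003, -0.01, 0, -0.75, 0.05],
    [-0.003, -0.01, 0.01, -0.817, 0.05],
    [-0.003, -0.01, 0.03, -0.817, 0.05],
    [-0.003, -0.01, 0.06, -0.817, 0.05],
  ],
)

```text
clock: 17.5
tcp_pos: [0.6769, 0.0374, 0.2323]
orientation: [2.077, 2.352, 0.007]
contact_force: [0.8, -0.3, -0.0]
grip_width: 0.0501
gripper_force: 0.0
```

```bash
python3 -c "
from h import *
go([*fromr(-.055,-.163),.19],.131+np.pi/2)
"
```

```text
t 17.50 tcp [0.6769 0.0374 0.2323] yaw 1.695 in reader [-0.0567 -0.1959] F [ 0.8 -0.3 -0. ] j7 -0.36
move [0.0329 0.0012 0.0423] roll -0.007
```

>>> carry_out(
  moves=[
    [0, 0.001, 0.025, -0.007, 0.05],
    [0, 0.001, 0.042, -0.007, 0.05],
    [0.008, 0.001, 0.042, -0.007, 0.05],
    [0.016, 0.001, 0.042, -0.007, 0.05],
    [0.024, 0.001, 0.042, -0.007, 0.05],
    [0.029, 0.001, 0.042, -0.007, 0.05],
    [0.031, 0.001, 0.042, -0.007, 0.05],
    [0.032, 0.001, 0.042, -0.007, 0.05],
  ],
)

```text
clock: 18.3
tcp_pos: [0.6726, 0.0695, 0.1893]
orientation: [2.068, 2.364, 0.001]
contact_force: [-0.4, -0.3, 0.3]
grip_width: 0.05
gripper_force: 0.0
```

>>> carry_out(
  moves=[
    [0.0005, 0, 0, 0, 0.05],
    [0.001, 0, 0, 0, 0.05],
    [0.0015, 0, 0, 0, 0.05],
    [0.002, 0, 0, 0, 0.05],
    [0.0025, 0, 0, 0, 0.05],
    [0.003, 0, 0, 0, 0.05],
    [0.0035, 0, 0, 0, 0.05],
    [0.0035, 0, 0, 0, 0.05],
  ],
)

```text
clock: 19.1
tcp_pos: [0.6722, 0.0715, 0.1886]
orientation: [2.069, 2.363, -0.002]
contact_force: [0.5, -4.2, 1.7]
grip_width: 0.0498
gripper_force: 2.5
```

```bash
python3 -c "
from h import *
go([*fromr(-.055,-.163),.19],.131+np.pi/2)
"
```

```text
t 19.10 tcp [0.6722 0.0715 0.1886] yaw 1.703 in reader [-0.0569 -0.1614] F [ 0.5 -4.2  1.7] j7 -0.43
move [-0.0016  0.0019 -0.0014] roll 0.001
```

>>> carry_out(
  moves=[
    [0.0005, 0, 0, 0, 0.05],
    [0.001, 0, 0, 0, 0.05],
    [0.0013, 0, 0, 0, 0.05],
    [0.0016, 0, 0, 0, 0.05],
    [0.0018, 0, 0, 0, 0.05],
    [0.002, 0, 0, 0, 0.05],
    [0.002, 0, 0, 0, 0.05],
    [0.002, 0, 0, 0, 0.05],
  ],
)

```text
clock: 19.9
tcp_pos: [0.6722, 0.0719, 0.1886]
orientation: [2.069, 2.36, -0.005]
contact_force: [0.9, -8.9, 1.8]
grip_width: 0.0493
gripper_force: 4.4
```

>>> carry_out(
  moves=[
    [-0.01, 0, 0, 0, 0.05],
    [-0.025, 0, 0, 0, 0.05],
    [-0.045, 0, -0.01, 0, 0.05],
    [-0.06, 0, -0.04, 0, 0.05],
    [-0.1, 0, -0.08, 0, 0.05],
    [-0.15, 0, -0.1, 0, 0.05],
    [-0.2, 0, -0.1, 0, 0.05],
    [-0.24, 0, -0.1, 0, 0.05],
  ],
)

```text
clock: 20.7
tcp_pos: [0.704, -0.1655, 0.2905]
orientation: [2.067, 2.363, 0.004]
contact_force: [0.8, -0.9, 0.9]
grip_width: 0.0503
gripper_force: 0.0
```

```bash
python3 -c "
from h import *
from scipy.optimize import minimize
go([*fromr(-.055,-.163),.19],.131+np.pi/2)
f=r.grab_frame('top'); p,e=rackfit('top',f,[*fromr(-.05,-.075),.13]); print(p,to_r(p),e)
a=cv2.resize(f[100:200,110:260],None,fx=5,fy=5,interpolation=cv2.INTER_CUBIC); cv2.imwrite('pics/t5.png',a[:,:,::-1])
"
```

```text
t 20.70 tcp [ 0.704  -0.1655  0.2905] yaw 1.704 in reader [-0.0563 -0.4005] F [ 0.8 -0.9  0.9] j7 -0.01
move [0.2375 0.0015 0.1005] roll 0.002
[0.66427241 0.15792534 0.12824256] [-0.05344763 -0.07473336] [0.13590386 0.06911628 0.04403162 0.11348124 0.15492333 0.17801954
 0.11367414 0.10908807]
```

View pics/t5.png

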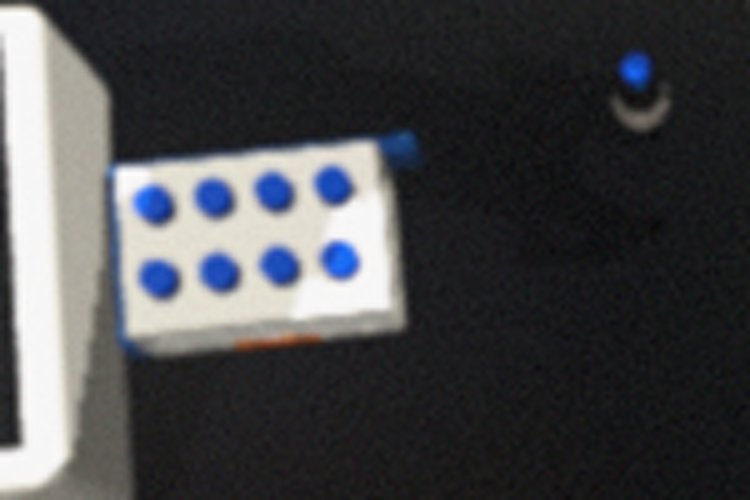

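The crop shows the rack in the corner against both fences, with its top at (115-405,140-345). The fit is x' = -53 mm (-50 nominal), y' = -74.7 mm and yaw within 0.003 rad. x could be 1–2 mm off, so I'll do one more gentle x push with a slight +y drag.

>>> carry_out(
  moves=[
    [0.04, -0.02, 0, 0.15, 0.06],
    [0.08, -0.04, 0, 0.3, 0.06],
    [0.12, -0.06, 0, 0.45, 0.06],
    [0.16, -0.08, 0, 0.6, 0.07],
    [0.2, -0.1, 0, 0.75, 0.07],
    [0.24, -0.11, 0, 0.9, 0.07],
    [0.28, -0.115, 0, 1.05, 0.07],
    [0.32, -0.115, 0, 1.2, 0.07],
  ],
)

```text
clock: 21.55
tcp_pos: [0.546, 0.1399, 0.2887]
orientation: [-3.044, -0.773, 0.0]
contact_force: [0.5, -0.3, -0.5]
grip_width: 0.0701
gripper_force: 0.0
```

```bash
python3 -c "
from h import *
go([*fromr(-.165,-.08),.24],.13)
"
```

```text
t 21.55 tcp [0.546  0.1399 0.2887] yaw 0.498 in reader [-0.173  -0.0772] F [ 0.5 -0.3 -0.5] j7 -1.62
move [0.0065 0.0055 0.0487] roll 0.368
```

>>> carry_out(
  moves=[
    [0.004, 0.004, 0, 0.15, 0.07],
    [0.004, 0.004, 0, 0.3, 0.07],
    [0.004, 0.004, 0, 0.368, 0.07],
    [0.004, 0.004, 0.03, 0.368, 0.07],
    [0.004, 0.004, 0.06, 0.368, 0.07],
    [0.004, 0.004, 0.09, 0.368, 0.07],
    [0.004, 0.004, 0.098, 0.368, 0.07],
    [0.004, 0.004, 0.098, 0.368, 0.07],
  ],
)

```text
clock: 22.35
tcp_pos: [0.5521, 0.137, 0.1897]
orientation: [3.134, 0.213, -0.004]
contact_force: [0.1, 0.1, -0.4]
grip_width: 0.07
gripper_force: 0.0
```

```bash
python3 -c "
from h import *
go([*fromr(-.115,-.08),.19],.13)
"
```

```text
t 22.35 tcp [0.5521 0.137  0.1897] yaw 0.136 in reader [-0.1674 -0.0808] F [ 0.1  0.1 -0.4] j7 -1.97
move [ 0.0524 -0.0005 -0.0004] roll 0.006
```

>>> carry_out(
  moves=[
    [0.01, 0, 0, 0.005, 0.07],
    [0.02, 0, 0, 0.005, 0.07],
    [0.03, 0, 0, 0.005, 0.07],
    [0.038, 0, 0, 0.005, 0.07],
    [0.045, 0, 0, 0.005, 0.07],
    [0.049, 0, 0, 0.005, 0.07],
    [0.051, 0, 0, 0.005, 0.07],
    [0.052, 0, 0, 0.005, 0.07],
  ],
)

```text
clock: 23.15
tcp_pos: [0.6041, 0.1441, 0.1906]
orientation: [3.135, 0.205, -0.001]
contact_force: [0.4, 0.0, 0.4]
grip_width: 0.0697
gripper_force: 0.0
```

>>> carry_out(
  moves=[
    [0.0005, 0, 0, 0, 0.07],
    [0.001, 0, 0, 0, 0.07],
    [0.0015, 0, 0, 0, 0.07],
    [0.002, 0, 0, 0, 0.07],
    [0.0025, 0, 0, 0, 0.07],
    [0.003, 0, 0, 0, 0.07],
    [0.0035, 0, 0, 0, 0.07],
    [0.0035, 0, 0, 0, 0.07],
  ],
)

```text
clock: 23.95
tcp_pos: [0.6065, 0.1446, 0.1904]
orientation: [3.134, 0.206, -0.005]
contact_force: [-7.4, -1.2, 4.5]
grip_width: 0.0699
gripper_force: 3.1
```

```bash
python3 -c "
from h import *
go([*fromr(-.111,-.08),.19],.13)
"
```

```text
t 23.95 tcp [0.6065 0.1446 0.1904] yaw 0.132 in reader [-0.1125 -0.0804] F [-7.4 -1.2  4.5] j7 -1.95
move [ 0.0015 -0.0004  0.0004] roll 0.002
```

>>> carry_out(
  moves=[
    [0.0005, 0, 0, 0, 0.07],
    [0.001, 0, 0, 0, 0.07],
    [0.0015, 0, 0, 0, 0.07],
    [0.0018, 0, 0, 0, 0.07],
    [0.0018, -0.0005, 0, 0, 0.07],
    [0.0018, -0.001, 0, 0, 0.07],
    [0.0018, -0.0015, 0, 0, 0.07],
    [0.0018, -0.0015, 0, 0, 0.07],
  ],
)

```text
clock: 24.75
tcp_pos: [0.607, 0.1452, 0.19]
orientation: [3.132, 0.206, -0.011]
contact_force: [-11.2, -4.3, 7.0]
grip_width: 0.0698
gripper_force: 5.4
```

```bash
python3 -c "
from h import *
go([*fromr(-.111,-.08),.19],.13)
"
```

```text
t 24.75 tcp [0.607  0.1452 0.19  ] yaw 0.131 in reader [-0.1119 -0.0798] F [-11.2  -4.3   7. ] j7 -1.95
move [ 0.0009  0.0002 -0.    ] roll 0.001
```

Firm stop at the same place, with the side fence loaded as well. I'll retract straight back, lift clear, and check.

>>> carry_out(
  moves=[
    [-0.005, 0, 0, 0, 0.07],
    [-0.02, 0, 0, 0, 0.07],
    [-0.035, 0, 0, 0, 0.07],
    [-0.04, 0, -0.04, 0, 0.07],
    [-0.04, 0, -0.08, 0, 0.07],
    [-0.04, 0.04, -0.12, 0, 0.07],
    [-0.04, 0.09, -0.15, 0, 0.07],
    [-0.04, 0.14, -0.15, 0, 0.07],
  ],
)

```text
clock: 25.55
tcp_pos: [0.5876, 0.0154, 0.3434]
orientation: [-3.133, -0.21, -0.013]
contact_force: [2.4, -0.3, 0.1]
grip_width: 0.0702
gripper_force: 0.0
```

>>> carry_out(
  moves=[
    [-0.04, 0.04, 0, 0, 0.07],
    [-0.04, 0.08, 0, 0, 0.07],
    [-0.04, 0.13, 0, 0, 0.07],
    [-0.04, 0.18, 0, 0, 0.07],
    [-0.04, 0.2, 0, 0, 0.07],
    [-0.04, 0.2, 0, 0, 0.07],
    [-0.04, 0.2, 0, 0, 0.07],
    [-0.04, 0.2, 0, 0, 0.07],
  ],
)

```text
clock: 26.35
tcp_pos: [0.5729, -0.1866, 0.3391]
orientation: [-3.134, -0.209, -0.001]
contact_force: [-0.0, 0.2, 0.7]
grip_width: 0.0701
gripper_force: 0.0
```

```bash
python3 -c "
from h import *
f=r.grab_frame('top'); p,e=rackfit('top',f,[*fromr(-.05,-.075),.13]); print(p,to_r(p),p[2]-.131,e.max())
o=r.get_obs(); print(o['clock'],o['tcp_pos'],o['contact_force'])
s=r.grab_frame('side'); a=cv2.resize(s[100:260,130:370],None,fx=3.3,fy=3.3,interpolation=cv2.INTER_CUBIC)
cv2.imwrite('pics/s6.png',a[:,:,::-1]); cv2.imwrite('pics/t6.png',cv2.resize(f[:,:,::-1],(800,600),interpolation=cv2.INTER_CUBIC))
"
```

```text
[0.66432401 0.15786157 0.12808514] [-0.0534048  -0.07480333] -0.0029148618430237527 0.11373422847766587
26.4 [ 0.57286349 -0.18653496  0.33916331] [ 0.64208337  0.80365106 -0.66790613]
```

View pics/s6.png

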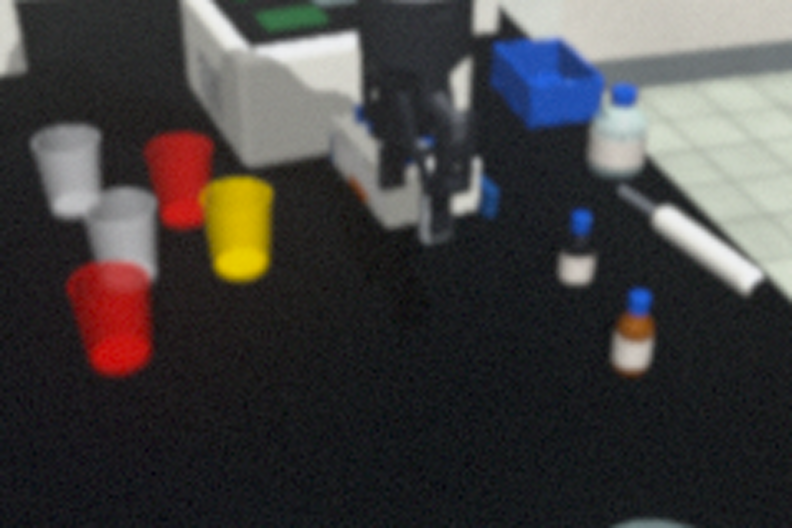

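View pics/t6.png

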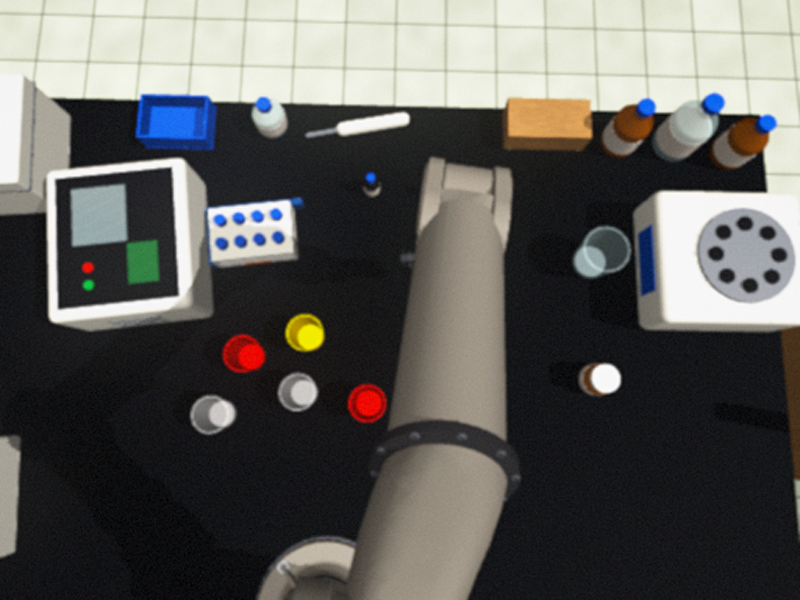

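The rack sits flush in the corner at (252,232). Its pose is unchanged from before the last push, within 0.1 mm, so the stops are the fences and it is home. All other items stand as before and the gripper is well clear.

```bash
python3 -c "
from bench import r
print(r.hand_in())"
```

```text
the job is handed in; nothing more can be done
None
```

The white rack was pushed squarely home against both the back and side fences, the robot moved clear, nothing else was disturbed, and the job was handed in at about 26 s; no verdict has come back.

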